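Load a label cassette and click the lid shut

TASK

Load the larger of the two label cassettes into the open label printer: set it level in the bay, its tape mouth towards the keypad, and, going by feel because the tray in the bay may have been left at any height, press it down until both side clips have snapped over it and it sits firmly on the tray. Let go, then swing the lid shut and press its front edge until the catch clicks and the lid stays down. Press steadily and ease off as soon as each click is through: it takes about 1 kg of push, and 2 kg would break the clips or the catch; leave the other things on the desk where they are.

Things in the scene. Friction and masses are not known exactly. Their poses are not given: they have to be found in the camera images.
- printer: White desktop label printer, 240 mm deep (x) by 190 mm wide (y), fixed to the desk. Origin: centre of its underside, on the desk; x points from the sloping keypad in front (robot's side) to the lid hinge at the back, y to its left, z up. The open cassette bay is in its rear half. The deck around the bay is 60 mm above the desk; the keypad slopes from there down to 42 mm at the front.
- bay (a point): Centre of the bay's mouth, level with the deck 60 mm above the desk, 35 mm behind the printer's origin; axes as the printer's. The bay is 66.8 mm (x) by 89 mm (y), walls upright up to 50 mm above the desk, then flared out to the deck; a notch in front (y 7 to 35 mm) takes the tape mouth. Its rigid tray, set by a thumbwheel, lies 13 to 37 mm above the desk; the height is not reported.
- clip_left (a joint): How far the left (+y) of two round-nosed spring clips, in the middle of the bay's ends, is pushed outwards (m): 0 when free or with a cassette merely resting on it, about 0.001 with one snapped home. Its tip is 12 mm above the tray and moves with it.
- clip_right (a joint): The same for the right (-y) clip, its mirror image. Resting on both clips a cassette's underside is 10 mm above the tray; pushing it through takes 8 to 13 N for both together. The force falls away once it is about 3 mm above the tray; the clips then pull it down on to the tray and grip it.
- cassette: The larger label cassette, loose, black, about 0.1 kg: 64 mm (x) by 86 mm (y) by 30 mm high, lowest 6 mm drawn in 2.5 mm all round; on each end a bead reaching out to y = +-46 mm, 8 mm up, that snaps under a clip. On its front (-x) face a tape mouth stands 5 mm out (y 11 to 31 mm). Origin: centre of its underside, z up. Home, it lies on the tray, centred on the bay with axes as the printer's.
- cassette_grip (a point): Middle of the top of the grip rib moulded on the larger cassette, 54 mm above its underside, axes as the cassette's. The rib is 14 mm thick (x), 50 mm long (y) and stands 24 mm above the cassette's flat top.
- spare: The smaller label cassette, loose: 50 by 66 by 20 mm with a rib 12 mm thick and 18 mm high; to be left alone. Origin: centre of its underside.
- lid (a joint): Angle of the printer's lid in rad: 0 shut and caught, 1.45 to 1.75 as it stands open at the start. It is hinged along the printer's y at the back and swings down to the front. It turns with about 1 to 2 N at the front edge; a light spring throws it open again (to above 1 rad) if it is let go before the catch has clicked.
- lid_hinge (a point): Middle of the lid's hinge axis: 112 mm behind the printer's origin and 50 mm above the desk, axes as the printer's.
- lid_edge (a point): Middle of the front edge of the lid's outer (top) face, moving with the lid; axes match the printer's when shut. In the lid's axes it lies 138 mm forward of (-x) and 48 mm above the hinge axis: the outer face is a flat plane 48 mm off the hinge axis, and 98 mm above the desk when shut. The lid is a flat-topped shell 124 mm wide (y), 38 mm deep.
- catch_slot (a point): Mouth of the slot in the deck, in front of the bay, that takes the tongue under the lid's front edge; 60 mm above the desk. In it a sprung roller catch meets the tongue at a lid angle of about 0.08 rad; the push at the front edge then rises to 7 to 11 N, falls away below about 0.04 rad, and the catch pulls the lid down to a rigid stop at 0.
- plant: Potted succulent, yellow pot 92 mm wide and 82 mm high, about 150 mm with its leaves; bystander. Origin: centre of its underside.
- flask: Blue metal drinking bottle, 68 mm wide, 235 mm high; bystander. Origin: centre of its underside.
- stapler: Black desk stapler, 140 by 36 by 55 mm, lying along its x; bystander. Origin: centre of its underside.
Not all that is in view belongs to the job. What is shaped like the cassette but blue is not meant.

How it is judged:
By the outcome, as a careful person would: the job done as asked, in the order asked, and still so for the second after the job is handed in, with the robot touching nothing.
It also fails if it takes over 67 s, if anything falls off the work surface, if the arm or the gripper's body presses on something with over 40 N, if the wrist force passes 120 N, or if a joint passes its speed limit or range.

ROBOT

A 6-joint arm with a two-finger parallel gripper is mounted at the origin on the work surface. World frame = base frame: x ahead of the robot, y to its left, z up, the work surface at z = 0. Lengths are in m, angles in rad, forces in N, time in s.
With the tool pointing down it reaches from about 0.3 to 0.875 m from the base axis. Payload 4.2 kg.
Tool frame: the origin (TCP) lies midway between the tips of the shut fingers; the grasp point (between the pads) lies 19 mm behind it; z points along the fingers, y is the line along which they close (so a half turn about z gives the same grasp; the last joint's range is limited). The gripper opens to 85 mm and grips with 20 to 120 N. Pads are 22 mm wide; open, the fingers measure 114 mm over their backs; the gripper's body (76 mm by 85 mm) begins 54 mm behind the grasp point. The pads swing forward as they close: fully open they stand 13 mm farther back than shut.
Start: joints at [1.148, 0.32, 1.565, -0, 1.257, -0.02], TCP at [0.225, 0.529, 0.231] pointing down, gripper open.
Joint ranges: [-3.11, 3.11], [-0.84, 2.01], [0.21, 2.61], [-1.34, 4.49], [0.05, 2.63], [-2.56, 2.56]. Speed limits (rad/s): [2.57, 2.57, 3.14, 3.14, 3.14, 3.14].

INTERFACE

Orientations are given as [roll, pitch, yaw] about the fixed x, y, z axes, in that order (R = Rz(yaw) Ry(pitch) Rx(roll)).
In Python, from station import status, imaging, job gives the robot as it stands.
- The arm moves only by the tool carry_out, never from a script. Its argument "commands" is text: rows parted by semicolons, each of 7 numbers parted by spaces: the turn, a rotation vector about the world's x, y, z as a fraction of full scale, then the shift along the world's x, y, z as a fraction of full scale, then the opening, from -1 (shut) to 1 (fully open). In form: ax ay az tx ty tz grip; .... A call has exactly 10 rows; each row is the pose to reach, as a shift and turn from the pose commanded when the call began, turning the shorter way round; what a row does not reach only later rows make up. Full scale, the value 1, is 0.5 m for a shift and 360 degrees for a turn. A row lasts 1/8 s, in which the tool goes at most 62.5 mm and 10.7 degrees, less where a joint would pass 70% of its speed; a pose out of reach is approached as far as the arm can. A call with a number of a shift or a turn outside -1 to 1 is refused whole. A call with a gripper value outside its range is refused whole. The fingers move at their own pace and stop on an object; "force" is the grip in N (left out, the last holds). Time passes only in rows, so rows that repeat a pose let the fingers close, or fill a call up. It gives the time, the measured TCP pose, the force, the opening and the grip force at its end, in the units of the state.
- status.get_obs(): the state, without advancing time (a new reading comes with each control period).
- imaging.camera(name): name is "scene" or "top"; returns the picture (384x512x3 uint8, red, green, blue); there is no depth.
- imaging.camera_model(name): a dict with "camera_matrix" (3x3 intrinsics, pixels), "k1" (the pictures are not rectified: a ray, as slopes to the right and down, at radius r is drawn at 1 + k1 r^2 times it, then the intrinsics apply), "rvec" (rotation vector, rad) and "tvec" (3), from world to camera coordinates, as OpenCV has them. Camera axes: x right, y down, z forward; pixel columns grow to the right and rows downward; lengths in m; the calibration is good to about 2 mm. A picture is of the moment at which its call begins. camera_model takes no time and is no camera call.
- job.job_done(): hands the job in; it is judged then, once.
The state is a dict: "time_s": time; "q": joint angles; "qd": joint speeds; "joint_efforts": joint torques, N m; "tool_pos": TCP position; "tcp_rot": TCP orientation; "wrist_force": force on the tool from outside, world axes, zero at the start; "ft_torque": the same for the moment, N m; "gripper_width": finger opening in m; "finger_force": force on a finger pad.
Only numpy, scipy, OpenCV 4.12 (cv2) and the standard library are available. Lean on these libraries where they do the work, as an engineer would, in place of code of your own. Each camera call takes 0.05 s, during which the arm holds its last target. There are 200 camera calls.

## Working session

There is one attempt and no reset: what is moved stays moved. The work goes in short steps, Python scripts to look and compute and a tool call to move; the robot and the scene stay as the last step left them, time stands still between calls to the robot, and variables do not carry over. Pictures are saved under pics/ and viewed, at most 10 in all, crops included, and the job is handed in when it is done.

Besides the shell and the picture viewer there is one more tool, called after "Emit:" in YAML: its name, and indented under it one key for each argument. carry_out: Moves the arm, as the interface text tells. Shift numbers are shares of 0.5 m and turn numbers shares of 360 degrees, none past 1 either way. Its arguments: {"type":"object","properties":{"commands":{"type":"string"},"force":{"type":"number"}},"required":["commands"]}

```bash
mkdir -p pics; cat > h.py <<'E'
import numpy as np, cv2
from station import status, imaging, job
def save(n,f):
    im=imaging.camera(n); cv2.imwrite(f,im[:,:,::-1]); return im
def ray(n,uv):
    m=imaging.camera_model(n); K=np.array(m["camera_matrix"]); R=cv2.Rodrigues(np.array(m["rvec"],float))[0]; t=np.array(m["tvec"],float).ravel()
    p=cv2.undistortPoints(np.array([[uv]],float),K,np.array([m["k1"],0,0,0.]))[0,0] if 0 else None
    d=(np.array(uv,float)-K[:2,2])/[K[0,0],K[1,1]]; s=d.copy()
    for _ in range(30): s=d/(1+m["k1"]*(s@s))
    return -R.T@t, R.T@np.r_[s,1]
def onplane(n,uv,z):
    o,d=ray(n,uv); return o+d*(z-o[2])/d[2]
def tri(uv1,uv2):
    o1,d1=ray("scene",uv1);o2,d2=ray("top",uv2)
    A=np.c_[d1,-d2]; s=np.linalg.lstsq(A,o2-o1,rcond=None)[0]
    a=o1+d1*s[0];b=o2+d2*s[1]; return (a+b)/2,np.linalg.norm(a-b)
def proj(n,P):
    m=imaging.camera_model(n);K=np.array(m["camera_matrix"]);R=cv2.Rodrigues(np.array(m["rvec"],float))[0]
    c=R@np.array(P)+np.array(m["tvec"]).ravel();s=c[:2]/c[2];s=s*(1+m["k1"]*(s@s));return s*[K[0,0],K[1,1]]+K[:2,2]
E
python3 - <<'E'
from h import *
a=save("scene","pics/s0.png");b=save("top","pics/t0.png")
cv2.imwrite("pics/t0x.png",cv2.resize(b[:,:,::-1],(800,600),interpolation=cv2.INTER_CUBIC))
cv2.imwrite("pics/s0x.png",cv2.resize(a[:,:,::-1],(800,600),interpolation=cv2.INTER_CUBIC))
for n in("scene","top"): print(imaging.camera_model(n))
print(status.get_obs())
E
```

```text
{'camera_matrix': array([[421.46465007,   0.        , 246.430854  ],
       [  0.        , 421.46465007, 195.66093438],
       [  0.        ,   0.        ,   1.        ]]), 'k1': -0.12342030346921133, 'rvec': array([ 1.19754702,  2.29562086, -0.97326565]), 'tvec': array([ 0.25247296, -0.21847838,  1.5412628 ])}
{'camera_matrix': array([[405.4981844 ,   0.        , 257.22819659],
       [  0.        , 405.4981844 , 186.10753369],
       [  0.        ,   0.        ,   1.        ]]), 'k1': -0.01905836146986076, 'rvec': array([ 2.11102464, -2.16843896,  0.15289264]), 'tvec': array([0.02251696, 0.48469648, 1.19045135])}
{'time_s': 0.1, 'q': array([ 1.14804116e+00,  3.20238724e-01,  1.56556272e+00, -8.57447898e-06,
        1.25741380e+00, -1.99879033e-02]), 'qd': array([-4.64606860e-06, -3.32333713e-04, -2.08672265e-03, -1.56764192e-04,
       -2.32265436e-03,  6.66002532e-04]), 'joint_efforts': array([-4.51917731e-04, -4.16413164e+01, -2.34700334e+01,  1.75206510e-04,
        5.07380653e-03, -4.24683478e-06]), 'tool_pos': array([0.2251979 , 0.52859555, 0.23055796]), 'tcp_rot': array([-3.13997023e+00, -2.42789702e-05,  2.73882802e+00]), 'wrist_force': array([-0.01739387, -0.30417348,  0.72137552]), 'ft_torque': array([-0.00305486, -0.01200042,  0.02624796]), 'finger_force': 0.0, 'gripper_width': 0.08532841156975204}
```

View pics/t0x.png

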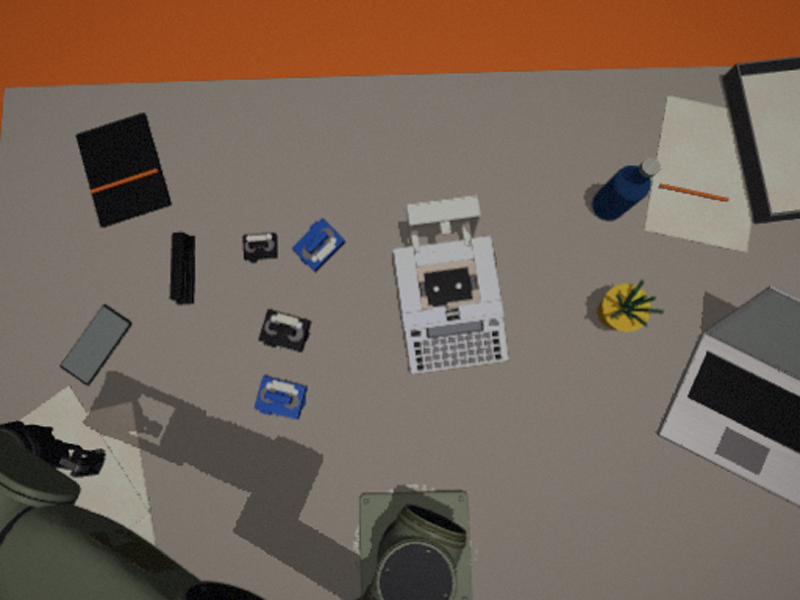

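View pics/s0x.png

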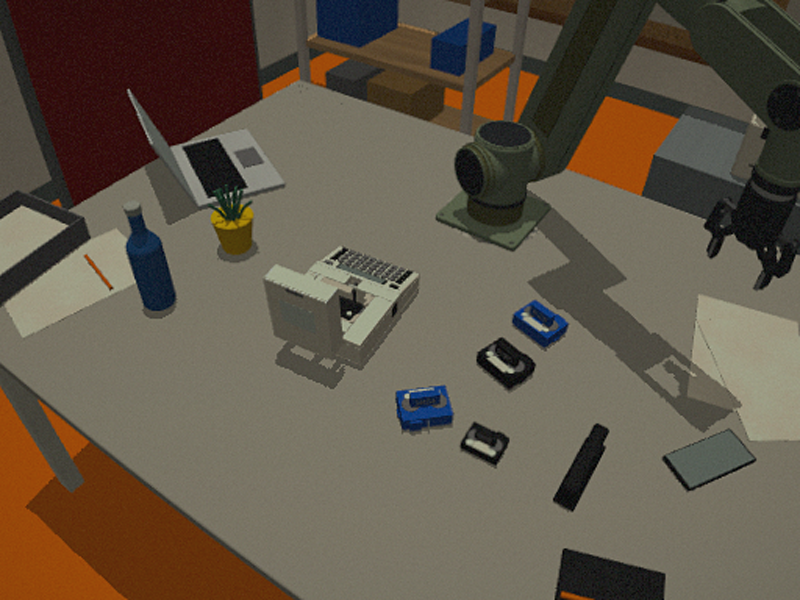

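Candidates in the top view (800x600 picture): small black cassette (260,246), larger black cassette (285,329), blue ones (319,245) and (281,397), black stapler (182,268). By the description I choose the larger black one at (285,329). The printer is at (455,300) with its lid standing open at the back. Next is one close crop.

```bash
python3 - <<'E'
from h import *
t=cv2.imread("pics/t0.png");s=cv2.imread("pics/s0.png")
def c(im,x,y,w,h,k): return cv2.resize(im[y:y+h,x:x+w],None,fx=k,fy=k,interpolation=cv2.INTER_CUBIC)
A=c(t,160,192,44,38,6.818); B=c(s,298,210,50,43,6); # cassette
C=c(t,245,120,90,123,2.6); D=c(s,165,150,110,95,3.16)
o=np.zeros((600,800,3),np.uint8)
for im,x,y in((A,0,0),(B,305,0),(C,0,270),(D,305,270)):
    hh=min(im.shape[0],600-y);ww=min(im.shape[1],800-x);o[y:y+hh,x:x+ww]=im[:hh,:ww]
cv2.imwrite("pics/c1.png",np.clip(o.astype(float)*1.8,0,255).astype(np.uint8))
# black mask in top
hsv=cv2.cvtColor(t,cv2.COLOR_BGR2HSV)
m=((hsv[...,2]<60)).astype(np.uint8)
roi=m[190:232,155:210].copy(); cs,_=cv2.findContours(roi,cv2.RETR_EXTERNAL,cv2.CHAIN_APPROX_NONE)
k=max(cs,key=cv2.contourArea)+np.array([155,190]); print(cv2.minAreaRect(k),cv2.contourArea(k))
for u in cv2.boxPoints(cv2.minAreaRect(k)): print(u,onplane("top",u,.02))
# printer white mask top
m=((hsv[...,2]>125)&(hsv[...,1]<50)).astype(np.uint8)
roi=m[115:245,245:335]; cs,_=cv2.findContours(roi.copy(),cv2.RETR_EXTERNAL,cv2.CHAIN_APPROX_NONE)
for k in cs:
    if cv2.contourArea(k)>60:
        k=k+np.array([245,115]);r=cv2.minAreaRect(k);print("W",r,cv2.boxPoints(r).round(1).tolist())
E
```

```text
((182.17306518554688, 211.8654022216797), (29.732263565063477, 21.92644691467285), 15.255118370056152) 304.5
[164.94615 218.53078] [0.39569354 0.29267927 0.02      ]
[170.71538 197.37694] [0.4600286  0.27542786 0.02      ]
[199.39998 205.20003] [0.43359858 0.18750364 0.02      ]
[193.63075 226.35387] [0.369717   0.20533896 0.02      ]
W ((289.5, 179.5), (129.0, 89.0), 90.0) [[245.0, 115.0], [334.0, 115.0], [334.0, 244.0], [245.0, 244.0]]
```

View pics/c1.png

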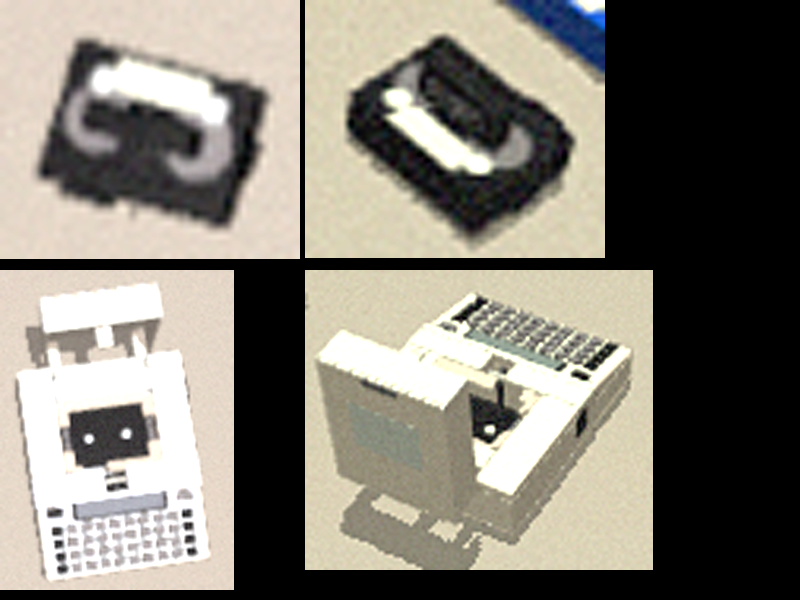

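Crop: the chosen cassette is the bigger black one. Its mouth is at the lower edge, left of centre, around crop pixel (85,205), so it faces the robot, and its yaw is about -16°. In the crop the printer deck corners are about (20,372), (180,352), (48,580) and (210,556).

```bash
python3 - <<'E'
from h import *
t=cv2.imread("pics/t0.png")
hsv=cv2.cvtColor(t,cv2.COLOR_BGR2HSV);g=hsv[...,2].astype(float)
print("v desk",g[240,240],"deck",g[200,258],g[170,318],np.percentile(g[160:240,262:315],[10,50,90]))
TH=(g[240,240]+g[200,258])/2
def scan(p0,p1,n,L,inv=1):  # sub-pixel edge along segment p0-p1: scan +-L across, fit line
    p0,p1=np.array(p0,float),np.array(p1,float);d=(p1-p0)/np.linalg.norm(p1-p0);nn=np.array([-d[1],d[0]])
    P=[]
    for s in np.linspace(.12,.88,n):
        c=p0+s*(p1-p0);o=np.arange(-L,L+.01,.25)
        q=(c+o[:,None]*nn).astype(np.float32)
        v=cv2.remap(g.astype(np.float32),q[:,0],q[:,1],cv2.INTER_LINEAR).ravel()
        gr=np.abs(np.gradient(cv2.GaussianBlur(v[:,None],(1,5),0).ravel()));w=gr**2;k=np.argmax(gr)
        sl=slice(max(0,k-4),k+5);P.append(c+nn*(o[sl]@w[sl]/w[sl].sum()))
    P=np.array(P);f=cv2.fitLine(P.astype(np.float32),cv2.DIST_HUBER,0,.01,.01).ravel()
    r=np.abs((P-f[2:])@np.array([-f[1],f[0]]));return f,np.median(r)
def X(a,b):
    A=np.c_[a[:2],-b[:2]];s=np.linalg.solve(A,b[2:]-a[2:]);return a[2:]+s[0]*a[:2]
RL,RR,FL,FR=[252.7,159.2],[314.2,151.5],[263.5,239.2],[325.8,230]
# side edges: deck part only (rear 60%): deck height .06
mid=lambda a,b,s:(np.array(a)*(1-s)+np.array(b)*s)
eL=scan(RL,mid(RL,FL,.6),20,3);eR=scan(RR,mid(RR,FR,.6),20,3);eB=scan(RL,mid(RL,RR,.2),6,3);eB2=scan(mid(RL,RR,.8),RR,6,3);eF=scan(FL,FR,25,3)
print([e[1] for e in(eL,eR,eB,eB2,eF)])
cL,cR=X(eL[0],eB[0]),X(eR[0],eB2[0]);fl,fr=X(eL[0],eF[0]),X(eR[0],eF[0])
W=[onplane("top",cL,.06),onplane("top",cR,.06),onplane("top",fl,.042),onplane("top",fr,.042)]
for p,w in zip((cL,cR,fl,fr),W):print(p.round(1),w.round(4))
print("w",np.linalg.norm(W[0]-W[1]),np.linalg.norm(W[2]-W[3]),"d",np.linalg.norm((W[0]-W[2])[:2]),np.linalg.norm((W[1]-W[3])[:2]))
c=sum(W)/4;v=(W[0]+W[1]-W[2]-W[3])[:2];y=np.arctan2(v[1],v[0]);u=(W[0]-W[1]+W[2]-W[3])[:2];print("centre",c,"yaw",np.degrees(y),np.degrees(np.arctan2(-u[0],u[1])))
# tray region dark
m=((g<90)).astype(np.uint8)[170:205,265:310];cs,_=cv2.findContours(m,cv2.RETR_EXTERNAL,cv2.CHAIN_APPROX_NONE);k=max(cs,key=cv2.contourArea)+np.array([265,170]);r=cv2.minAreaRect(k);print("tray",r,onplane("top",r[0],.02))
# cassette
m=(g<75).astype(np.uint8); cs,_=cv2.findContours(m[190:232,155:210].copy(),cv2.RETR_EXTERNAL,cv2.CHAIN_APPROX_NONE)
k=(max(cs,key=cv2.contourArea)+np.array([155,190])).reshape(-1,2)
P=np.array([onplane("top",u,.03)[:2] for u in k]);c=np.array([.415,.240]);a=np.radians(-16.5)
Q=(P-c)@np.array([[np.cos(a),-np.sin(a)],[np.sin(a),np.cos(a)]])
for y0 in range(-48,49,6):
    q=Q[np.abs(Q[:,1]*1000-y0)<4]
    if len(q):print(y0,(q[:,0].min()*1e3).round(1),(q[:,0].max()*1e3).round(1))
print((Q[:,1].min()*1e3,Q[:,1].max()*1e3))
E
```

```text
v desk 126.0 deck 172.0 128.0 [ 37. 146. 178.]
[np.float64(0.13262797859803), np.float64(0.11452399731945007), np.float64(0.06589805195971693), np.float64(0.1995990142126378), np.float64(0.3001125711832982)]
[251.3 159. ] [0.5642 0.025  0.06  ]
[313.3 150.5] [ 0.585  -0.1618  0.06  ]
[262.3 237.8] [ 0.3294 -0.0015  0.042 ]
[326.6 227.9] [ 0.3535 -0.1928  0.042 ]
w 0.18794810838006723 0.19283315694972572 d 0.2362698424741385 0.2335479264119709
centre [ 0.45798672 -0.08278103  0.051     ] yaw 7.012339182766116 6.769429128454503
tray ((286.5899963378906, 183.62997436523438), (22.06173324584961, 36.62813186645508), 81.8698959350586) [ 0.49283197 -0.08065908  0.02      ]
-48 -27.4 25.8
-42 -28.9 31.6
-36 -29.7 33.0
-30 -28.4 32.2
-24 -29.9 32.0
-18 -28.6 32.0
-12 -29.4 10.6
-6 -28.9 12.7
0 -29.7 13.3
6 -32.0 13.3
12 -33.6 11.7
18 -34.3 10.1
24 -33.8 31.9
30 -34.6 31.9
36 -29.6 33.3
42 -28.3 31.7
48 -7.2 24.3
(np.float64(-48.07702243118874), np.float64(44.04995297226105))
```

The mouth is confirmed: it stands out at about y +6 to +32 on the robot side. I estimate the cassette at (0.416, 0.238) with yaw -16.5°, and the printer centre at (0.458, -0.083) with yaw +6.9°. Moving above the rib.

Emit:
carry_out:
  commands: "0 0 -0.029 0.0477 -0.0727 -0.0275 0; 0 0 -0.058 0.0954 -0.1454 -0.055 0; 0 0 -0.087 0.1431 -0.2181 -0.0825 0; 0 0 -0.116 0.1908 -0.2908 -0.11 0; 0 0 -0.145 0.2385 -0.3635 -0.1375 0; 0 0 -0.174 0.2862 -0.4362 -0.165 0; 0 0 -0.203 0.3339 -0.5089 -0.1925 0; 0 0 -0.2317 0.3816 -0.5818 -0.22 0; 0 0 -0.2317 0.3816 -0.5818 -0.22 0; 0 0 -0.2317 0.3816 -0.5818 -0.22 0"
  force: 40

```text
time_s: 1.35
tool_pos: [0.416, 0.2384, 0.1213]
tcp_rot: [-3.141, -0.0, 1.284]
wrist_force: [0.6, -0.2, 0.6]
gripper_width: 0.0425
finger_force: 0.0
```

```bash
python3 - <<'E'
from h import *
o=status.get_obs();print(o["tool_pos"],o["tcp_rot"],o["gripper_width"],o["wrist_force"],o["time_s"])
s=save("scene","pics/s1.png");t=save("top","pics/t1.png")
a=cv2.resize(s[190:265,280:370,::-1],None,fx=4.4,fy=4.4,interpolation=cv2.INTER_CUBIC);b=cv2.resize(t[170:245,140:230,::-1],None,fx=4.4,fy=4.4,interpolation=cv2.INTER_CUBIC)
cv2.imwrite("pics/c2.png",np.clip(np.hstack([a,b])*1.8,0,255))
E
```

```text
[0.41603944 0.23835274 0.12130462] [-3.14119225e+00 -1.18843494e-04  1.28360907e+00] 0.042473149120923544 [ 0.57123078 -0.23061831  0.57953159] 1.35[ WARN:0@0.935] global loadsave.cpp:1063 imwrite_ Unsupported depth image for selected encoder is fallbacked to CV_8U.
```

View pics/c2.png

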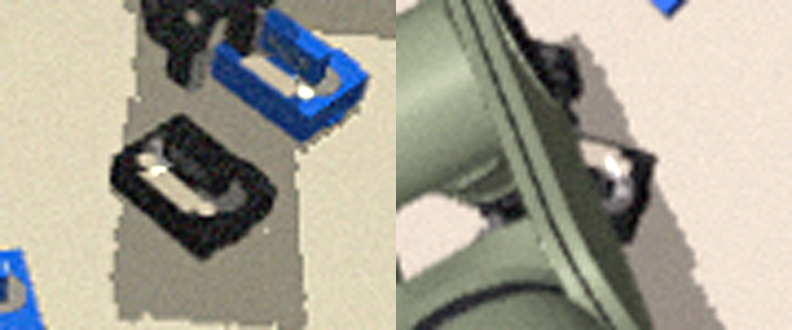

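Scene crop: the gripper is above the cassette at left crop pixel (190,45), and the cassette rib is at (205,155) and unobstructed. Descend and grip.

Emit:
carry_out:
  commands: "0 0 0 0 0 -0.04 0; 0 0 0 0 0 -0.08 0; 0 0 0 0 0 -0.12 0; 0 0 0 0 0 -0.155 0; 0 0 0 0 0 -0.174 0; 0 0 0 0 0 -0.174 0; 0 0 0 0 0 -0.174 -1; 0 0 0 0 0 -0.174 -1; 0 0 0 0 0 -0.174 -1; 0 0 0 0 0 -0.174 -1"
  force: 50

```text
time_s: 2.7
tool_pos: [0.4169, 0.2385, 0.0352]
tcp_rot: [3.14, -0.002, 1.283]
wrist_force: [-0.7, 0.0, 5.2]
gripper_width: 0.0129
finger_force: 51.1
```

Gripped. Lift, then carry to above the bay with a +23.4° turn.

Emit:
carry_out:
  commands: "0 0 0 0 0 0.06 -1; 0 0 0 0 0 0.13 -1; 0 0 0.01 0.02 -0.08 0.19 -1; 0 0 0.025 0.045 -0.18 0.2 -1; 0 0 0.04 0.07 -0.28 0.2 -1; 0 0 0.055 0.095 -0.38 0.2 -1; 0 0 0.065 0.12 -0.48 0.2 -1; 0 0 0.065 0.14 -0.58 0.2 -1; 0 0 0.065 0.152 -0.634 0.19 -1; 0 0 0.065 0.152 -0.634 0.18 -1"

```text
time_s: 3.95
tool_pos: [0.4921, -0.0805, 0.1238]
tcp_rot: [-3.141, -0.0, 1.688]
wrist_force: [1.2, -0.1, -0.8]
gripper_width: 0.0125
finger_force: 50.1
```

```bash
python3 - <<'E'
from h import *
o=status.get_obs();print(o["tool_pos"],o["tcp_rot"],o["gripper_width"],o["wrist_force"],o["qd"].round(3))
s=save("scene","pics/s2.png");t=save("top","pics/t2.png")
a=cv2.resize(s[130:250,150:280,::-1],None,fx=3,fy=3,interpolation=cv2.INTER_CUBIC);b=cv2.resize(t[120:240,235:365,::-1],None,fx=3,fy=3,interpolation=cv2.INTER_CUBIC)
cv2.imwrite("pics/c3.png",np.clip(np.hstack([a,b])*1.8,0,255).astype(np.uint8))
E
```

```text
[ 0.49212676 -0.08054379  0.12377414] [-3.14114103e+00 -3.53136447e-05  1.68808712e+00] 0.012546681393710749 [ 1.22670923 -0.10741738 -0.78822651] [ 0.047  0.037  0.078  0.02  -0.087  0.013]
```

View pics/c3.png

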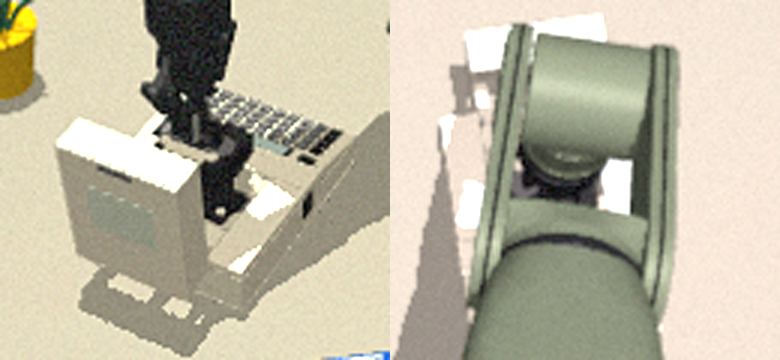

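Left crop: the held cassette hangs level over the bay at about (205,150), with its +y end edge near (250,145). I'll check where it and the printer should appear, using the calibration.

```bash
python3 - <<'E'
from h import *
s=cv2.imread("pics/s2.png");x0,y0,w,h=180,135,100,75;k=8
im=np.clip(cv2.resize(s[y0:y0+h,x0:x0+w],None,fx=k,fy=k,interpolation=cv2.INTER_CUBIC)*1.8,0,255).astype(np.uint8)
def T(c,a,p): ca,sa=np.cos(a),np.sin(a);return [c[0]+ca*p[0]-sa*p[1],c[1]+sa*p[0]+ca*p[1],c[2]+p[2]]
def pt(P,col): 
    u=(proj("scene",P)-[x0,y0]+.5)*k; cv2.drawMarker(im,tuple(int(v) for v in u),col,cv2.MARKER_CROSS,14,1)
a=1.6881-np.pi/2;C=[.4921,-.0805,.1238-.0352]
for p in[(32,43,30),(-32,43,30),(32,-43,30),(32,43,6),(-32,43,6),(0,46,8),(7,25,54),(-7,25,54),(7,-25,54)]: pt(T(C,a,np.array(p)/1e3),(0,0,255))
P=[.458,-.0828,0];b=np.radians(6.9)
for p in[(120,95,60),(-120,95,42),(120,95,0),(-120,95,0),(35+33.4,44.5,50),(35-33.4,44.5,50),(35-33.4,-44.5,50),(35-33.4,35,60),(35-33.4,7,60)]: pt(T(P,b,np.array(p)/1e3),(255,0,255))
cv2.imwrite("pics/c4.png",im);print(np.degrees(a))
E
```

```text
6.721005396034266
```

View pics/c4.png

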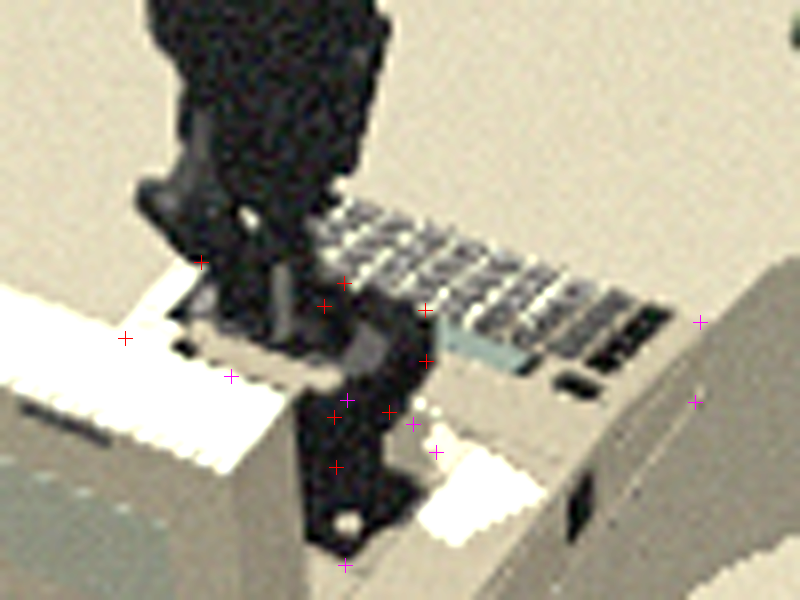

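The cassette appears about 2–4 mm further +y in the hand than nominal, and the corrected top-view extents agree, so it is nearly centred on the bay. Lower it gently by feel.

Emit:
carry_out:
  commands: "0 0 0 0.001 0 -0.01 -1; 0 0 0 0.001 0 -0.02 -1; 0 0 0 0.001 0 -0.03 -1; 0 0 0 0.001 0 -0.038 -1; 0 0 0 0.001 0 -0.044 -1; 0 0 0 0.001 0 -0.05 -1; 0 0 0 0.001 0 -0.054 -1; 0 0 0 0.001 0 -0.058 -1; 0 0 0 0.001 0 -0.06 -1; 0 0 0 0.001 0 -0.06 -1"

```text
time_s: 5.3
tool_pos: [0.4927, -0.0789, 0.0943]
tcp_rot: [3.142, -0.0, 1.691]
wrist_force: [-0.4, 0.1, -2.3]
gripper_width: 0.013
finger_force: 50.0
```

Emit:
carry_out:
  commands: "0 0 0 0 -0.002 0 -1; 0 0 0 0 -0.004 -0.002 -1; 0 0 0 0 -0.004 -0.004 -1; 0 0 0 0 -0.004 -0.006 -1; 0 0 0 0 -0.004 -0.008 -1; 0 0 0 0 -0.004 -0.01 -1; 0 0 0 0 -0.004 -0.012 -1; 0 0 0 0 -0.004 -0.014 -1; 0 0 0 0 -0.004 -0.016 -1; 0 0 0 0 -0.004 -0.016 -1"

```text
time_s: 6.55
tool_pos: [0.4926, -0.0809, 0.0862]
tcp_rot: [-3.141, -0.0, 1.691]
wrist_force: [0.4, 0.1, -1.6]
gripper_width: 0.0128
finger_force: 50.0
```

Emit:
carry_out:
  commands: "0 0 0 0 0 -0.0015 -1; 0 0 0 0 0 -0.003 -1; 0 0 0 0 0 -0.0045 -1; 0 0 0 0 0 -0.006 -1; 0 0 0 0 0 -0.0075 -1; 0 0 0 0 0 -0.009 -1; 0 0 0 0 0 -0.0105 -1; 0 0 0 0 0 -0.012 -1; 0 0 0 0 0 -0.012 -1; 0 0 0 0 0 -0.012 -1"

```text
time_s: 7.8
tool_pos: [0.4925, -0.0809, 0.0804]
tcp_rot: [-3.141, -0.0, 1.691]
wrist_force: [-1.0, 0.6, 0.6]
gripper_width: 0.0131
finger_force: 50.3
```

Emit:
carry_out:
  commands: "0 0 0 0 0 -0.001 -1; 0 0 0 0 0 -0.002 -1; 0 0 0 0 0 -0.003 -1; 0 0 0 0 0 -0.004 -1; 0 0 0 0 0 -0.005 -1; 0 0 0 0 0 -0.006 -1; 0 0 0 0 0 -0.007 -1; 0 0 0 0 0 -0.008 -1; 0 0 0 0 0 -0.008 -1; 0 0 0 0 0 -0.008 -1"

```text
time_s: 9.05
tool_pos: [0.4924, -0.0808, 0.0797]
tcp_rot: [3.141, 0.0, 1.691]
wrist_force: [-10.2, 1.8, 27.7]
gripper_width: 0.0129
finger_force: 54.1
```

Contact on the rear flare, since the x-force is -10 N. Back off, shift -x and retry more gently.

Emit:
carry_out:
  commands: "0 0 0 0 0 0.012 -1; 0 0 0 -0.002 0 0.012 -1; 0 0 0 -0.004 0 0.012 -1; 0 0 0 -0.004 0 0.01 -1; 0 0 0 -0.004 0 0.009 -1; 0 0 0 -0.004 0 0.008 -1; 0 0 0 -0.004 0 0.007 -1; 0 0 0 -0.004 0 0.006 -1; 0 0 0 -0.004 0 0.006 -1; 0 0 0 -0.004 0 0.006 -1"

```text
time_s: 10.3
tool_pos: [0.4912, -0.0808, 0.0794]
tcp_rot: [3.14, -0.0, 1.691]
wrist_force: [3.4, 1.9, 0.1]
gripper_width: 0.0128
finger_force: 50.2
```

```bash
python3 - <<'E'
from h import *
o=status.get_obs();print(o["tool_pos"],o["wrist_force"],o["ft_torque"],o["time_s"])
E
```

```text
[ 0.49124418 -0.08077049  0.07937378] [3.41039239 1.93414239 0.07329578] [ 0.37200762 -0.56868409 -0.16760569] 10.3
```

Emit:
carry_out:
  commands: "0 0 0 0.001 0.001 0 -1; 0 0 0 0.001 0.001 -0.0005 -1; 0 0 0 0.001 0.001 -0.001 -1; 0 0 0 0.001 0.001 -0.0015 -1; 0 0 0 0.001 0.001 -0.002 -1; 0 0 0 0.001 0.001 -0.0025 -1; 0 0 0 0.001 0.001 -0.003 -1; 0 0 0 0.001 0.001 -0.0035 -1; 0 0 0 0.001 0.001 -0.004 -1; 0 0 0 0.001 0.001 -0.004 -1"

```text
time_s: 11.55
tool_pos: [0.4912, -0.0805, 0.0773]
tcp_rot: [3.141, 0.0, 1.691]
wrist_force: [3.1, -0.7, -0.8]
gripper_width: 0.0126
finger_force: 50.1
```

```bash
cat > o.py <<'E'
from h import *
o=status.get_obs();print(o["time_s"],o["tool_pos"].round(4),o["tcp_rot"].round(4),o["wrist_force"].round(1),o["ft_torque"].round(2))
E
python3 o.py
```

```text
11.55 [ 0.4912 -0.0805  0.0773] [3.1414e+00 1.0000e-04 1.6913e+00] [ 3.1 -0.7 -0.8] [-0.16 -0.5  -0.15]
```

Emit:
carry_out:
  commands: "0 0 0 0.001 0 0 -1; 0 0 0 0.001 0 -0.001 -1; 0 0 0 0.001 0 -0.002 -1; 0 0 0 0.001 0 -0.003 -1; 0 0 0 0.001 0 -0.004 -1; 0 0 0 0.001 0 -0.005 -1; 0 0 0 0.001 0 -0.006 -1; 0 0 0 0.001 0 -0.007 -1; 0 0 0 0.001 0 -0.007 -1; 0 0 0 0.001 0 -0.007 -1"

```text
time_s: 12.8
tool_pos: [0.4917, -0.0805, 0.0751]
tcp_rot: [3.141, 0.0, 1.691]
wrist_force: [-0.6, -1.5, 9.8]
gripper_width: 0.0127
finger_force: 51.7
```

```bash
python3 o.py
```

```text
12.8 [ 0.4917 -0.0805  0.0751] [3.1411e+00 2.0000e-04 1.6915e+00] [-0.6 -1.5  9.8] [-0.15  0.28 -0.11]
```

Emit:
carry_out:
  commands: "0 0 0 0 0 0 -1; 0 0 0 0 0 -0.0003 -1; 0 0 0 0 0 -0.0006 -1; 0 0 0 0 0 -0.0009 -1; 0 0 0 0 0 -0.0012 -1; 0 0 0 0 0 -0.0012 -1; 0 0 0 0 0 -0.0012 -1; 0 0 0 0 0 -0.0012 -1; 0 0 0 0 0 -0.0012 -1; 0 0 0 0 0 -0.0012 -1"

```text
time_s: 14.05
tool_pos: [0.4917, -0.0805, 0.0745]
tcp_rot: [3.141, 0.0, 1.692]
wrist_force: [-1.1, -0.7, 10.2]
gripper_width: 0.0128
finger_force: 51.6
```

```bash
python3 o.py
```

```text
14.05 [ 0.4917 -0.0805  0.0745] [3.1411e+00 3.0000e-04 1.6915e+00] [-1.1 -0.7 10.2] [-0.15  0.21 -0.18]
```

It yields at about 10 N with no side force, so this is the clips. Keep pressing in small steps.

Emit:
carry_out:
  commands: "0 0 0 0 0 -0.0003 -1; 0 0 0 0 0 -0.0006 -1; 0 0 0 0 0 -0.0009 -1; 0 0 0 0 0 -0.0012 -1; 0 0 0 0 0 -0.0015 -1; 0 0 0 0 0 -0.0018 -1; 0 0 0 0 0 -0.0021 -1; 0 0 0 0 0 -0.0024 -1; 0 0 0 0 0 -0.0024 -1; 0 0 0 0 0 -0.0024 -1"

```text
time_s: 15.3
tool_pos: [0.4917, -0.0804, 0.073]
tcp_rot: [3.141, 0.0, 1.692]
wrist_force: [-1.6, -1.0, 8.5]
gripper_width: 0.0127
finger_force: 51.4
```

```bash
python3 o.py
```

```text
15.3 [ 0.4917 -0.0804  0.073 ] [3.1412e+00 2.0000e-04 1.6915e+00] [-1.6 -1.   8.5] [-0.19  0.13 -0.13]
```

Emit:
carry_out:
  commands: "0 0 0 0 0 -0.0005 -1; 0 0 0 0 0 -0.001 -1; 0 0 0 0 0 -0.0015 -1; 0 0 0 0 0 -0.002 -1; 0 0 0 0 0 -0.0025 -1; 0 0 0 0 0 -0.003 -1; 0 0 0 0 0 -0.0035 -1; 0 0 0 0 0 -0.004 -1; 0 0 0 0 0 -0.004 -1; 0 0 0 0 0 -0.004 -1"

```text
time_s: 16.55
tool_pos: [0.4915, -0.0804, 0.0698]
tcp_rot: [-3.141, -0.0, 1.691]
wrist_force: [1.3, -2.3, 2.6]
gripper_width: 0.0129
finger_force: 50.5
```

```bash
python3 o.py
```

```text
16.55 [ 0.4915 -0.0804  0.0698] [-3.1412e+00 -1.0000e-04  1.6914e+00] [ 1.3 -2.3  2.6] [-0.34 -0.11 -0.07]
```

Emit:
carry_out:
  commands: "0 0 0 0 0 -0.0005 -1; 0 0 0 0 0 -0.001 -1; 0 0 0 0 0 -0.0015 -1; 0 0 0 0 0 -0.002 -1; 0 0 0 0 0 -0.0025 -1; 0 0 0 0 0 -0.003 -1; 0 0 0 0 0 -0.0035 -1; 0 0 0 0 0 -0.004 -1; 0 0 0 0 0 -0.004 -1; 0 0 0 0 0 -0.004 -1"

```text
time_s: 17.8
tool_pos: [0.4915, -0.0804, 0.0678]
tcp_rot: [-3.141, -0.0, 1.691]
wrist_force: [0.3, -1.8, -1.5]
gripper_width: 0.0127
finger_force: 50.0
```

```bash
python3 o.py
```

```text
17.8 [ 0.4915 -0.0804  0.0678] [-3.1412e+00 -1.0000e-04  1.6914e+00] [ 0.3 -1.8 -1.5] [-0.3  -0.12 -0.07]
```

Nearly free now, as the clips start to pull it in. Continue until the tray is felt.

Emit:
carry_out:
  commands: "0 0 0 0 0 -0.0005 -1; 0 0 0 0 0 -0.001 -1; 0 0 0 0 0 -0.0015 -1; 0 0 0 0 0 -0.002 -1; 0 0 0 0 0 -0.0025 -1; 0 0 0 0 0 -0.003 -1; 0 0 0 0 0 -0.003 -1; 0 0 0 0 0 -0.003 -1; 0 0 0 0 0 -0.003 -1; 0 0 0 0 0 -0.003 -1"

```text
time_s: 19.05
tool_pos: [0.4916, -0.0804, 0.0666]
tcp_rot: [-3.141, 0.0, 1.691]
wrist_force: [-0.6, -2.0, -0.0]
gripper_width: 0.0128
finger_force: 50.1
```

```bash
python3 o.py
```

```text
19.05 [ 0.4916 -0.0804  0.0666] [-3.1414  0.      1.6914] [-0.6 -2.  -0. ] [-0.4   0.2  -0.07]
```

Emit:
carry_out:
  commands: "0 0 0 0 0 -0.0004 -1; 0 0 0 0 0 -0.0008 -1; 0 0 0 0 0 -0.0012 -1; 0 0 0 0 0 -0.0016 -1; 0 0 0 0 0 -0.002 -1; 0 0 0 0 0 -0.002 -1; 0 0 0 0 0 -0.002 -1; 0 0 0 0 0 -0.002 -1; 0 0 0 0 0 -0.002 -1; 0 0 0 0 0 -0.002 -1"

```text
time_s: 20.3
tool_pos: [0.4916, -0.0804, 0.0666]
tcp_rot: [3.141, 0.0, 1.691]
wrist_force: [-3.0, -2.5, 9.9]
gripper_width: 0.0129
finger_force: 51.6
```

```bash
python3 o.py
```

```text
20.3 [ 0.4916 -0.0804  0.0666] [3.1412e+00 2.0000e-04 1.6914e+00] [-3.  -2.5  9.9] [-0.37  0.68 -0.12]
```

Firm stop on the tray: 10 N with no motion, about 10 mm below the first clip contact. Ease off, open and rise. Meanwhile, work out the lid angle from the first picture.

Emit:
carry_out:
  commands: "0 0 0 0 0 0.002 -1; 0 0 0 0 0 0.002 -0.4; 0 0 0 0 0 0.002 -0.4; 0 0 0 0 0 0.002 -0.4; 0 0 0 0 0 0.002 -0.4; 0 0 0 0 0 0.02 -0.4; 0 0 0 0 0 0.06 -0.4; 0 0 0 0 0 0.12 -0.4; 0 0 0 0 0 0.22 -0.4; 0 0 0 0 0 0.33 -0.4"

```text
time_s: 21.55
tool_pos: [0.4912, -0.0803, 0.2323]
tcp_rot: [-3.141, -0.0, 1.691]
wrist_force: [1.3, -1.0, -0.5]
gripper_width: 0.0254
finger_force: 0.0
```

```bash
python3 o.py; python3 - <<'E'
from h import *
b=np.radians(6.9);c=np.array([.458,-.0828])
for uv in[(259.6,130.4),(306.5,125.8)]:
    o,d=ray("top",uv)
    for th in(1.45,1.55,1.65,1.75):
        z=.05+.138*np.sin(th)+.048*np.cos(th); X=.112-.138*np.cos(th)+.048*np.sin(th)
        P=o+d*(z-o[2])/d[2];v=P[:2]-c;print(th,"pred x",round(X,4),"obs",(np.cos(b)*v[0]+np.sin(b)*v[1]).round(4),"y",(-np.sin(b)*v[0]+np.cos(b)*v[1]).round(4))
s=save("scene","pics/s3.png")
cv2.imwrite("pics/c5.png",np.clip(cv2.resize(s[110:260,150:300,::-1],None,fx=4,fy=4,interpolation=cv2.INTER_CUBIC)*1.7,0,255).astype(np.uint8))
E
```

```text
21.55 [ 0.4912 -0.0803  0.2323] [-3.1413e+00 -2.0000e-04  1.6913e+00] [ 1.3 -1.  -0.5] [ 0.01 -0.03 -0.01]
1.45 pred x 0.143 obs 0.1636 y 0.0619
1.55 pred x 0.1571 obs 0.1647 y 0.0617
1.65 pred x 0.1708 obs 0.1662 y 0.0615
1.75 pred x 0.1838 obs 0.1681 y 0.0613
1.45 pred x 0.143 obs 0.1575 y -0.065
1.55 pred x 0.1571 obs 0.1586 y -0.0656
1.65 pred x 0.1708 obs 0.1601 y -0.0665
1.75 pred x 0.1838 obs 0.1619 y -0.0675
```

View pics/c5.png

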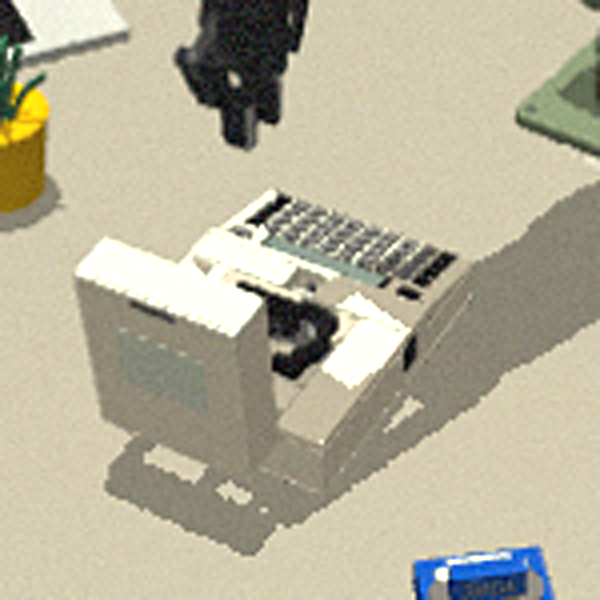

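The cassette sits level in the bay and stays there (crop ~(305,330)); the lid stands near vertical (~1.58 rad, top edge at crop (170,285)). Shut the fingers and go over and behind the lid.

Emit:
carry_out:
  commands: "0 0 0 0.05 0.007 0.02 -1; 0 0 0 0.13 0.018 0.03 -1; 0 0 0 0.22 0.03 0.03 -1; 0 0 0 0.3 0.041 0.03 -1; 0 0 0 0.35 0.047 0.02 -1; 0 0 0 0.35 0.047 -0.03 -1; 0 0 0 0.35 0.047 -0.09 -1; 0 0 0 0.35 0.047 -0.14 -1; 0 0 0 0.35 0.047 -0.154 -1; 0 0 0 0.35 0.047 -0.154 -1"
  force: 60

```text
time_s: 22.85
tool_pos: [0.6669, -0.0569, 0.1539]
tcp_rot: [3.141, 0.0, 1.691]
wrist_force: [-1.2, -0.7, 0.5]
gripper_width: -0.0002
finger_force: 0.0
```

```bash
python3 o.py; python3 - <<'E'
import numpy as np
# tip corner contact: tool centre pos for lid angle th, contact c=(-.118,.048) lid frame, front corner half-thickness h
for th in np.arange(1.6,-.01,-.1):
    c=np.array([-.120*np.cos(th)+.048*np.sin(th), .120*np.sin(th)+.048*np.cos(th)])
    X=.112+c[0]+.010*np.sin(th);Z=.05+c[1]
    print(th.round(2),"world",(.4567+.9928*X).round(4),(-.0822+.1201*X).round(4),Z.round(4))
E
```

```text
22.85 [ 0.6669 -0.0569  0.1539] [3.1412e+00 1.0000e-04 1.6914e+00] [-1.2 -0.7  0.5] [-0.03  0.02 -0.  ]
1.6 world 0.6289 -0.0614 0.1685
1.5 world 0.6169 -0.0628 0.1731
1.4 world 0.6044 -0.0643 0.1764
1.3 world 0.5915 -0.0659 0.1785
1.2 world 0.5784 -0.0675 0.1792
1.1 world 0.5652 -0.0691 0.1787
1.0 world 0.552 -0.0707 0.1769
0.9 world 0.5389 -0.0723 0.1738
0.8 world 0.5262 -0.0738 0.1695
0.7 world 0.5139 -0.0753 0.164
0.6 world 0.5021 -0.0767 0.1574
0.5 world 0.4909 -0.0781 0.1497
0.4 world 0.4806 -0.0793 0.1409
0.3 world 0.4711 -0.0805 0.1313
0.2 world 0.4626 -0.0815 0.1209
0.1 world 0.4551 -0.0824 0.1097
-0.0 world 0.4488 -0.0832 0.098
```

Emit:
carry_out:
  commands: "0 0 0 -0.044 -0.005 0.016 -1; 0 0 0 -0.076 -0.009 0.029 -1; 0 0 0 -0.1 -0.012 0.038 -1; 0 0 0 -0.125 -0.015 0.045 -1; 0 0 0 -0.151 -0.018 0.049 -1; 0 0 0 -0.177 -0.021 0.05 -1; 0 0 0 -0.203 -0.024 0.0495 -1; 0 0 0 -0.23 -0.028 0.046 -1; 0 0 0 -0.256 -0.031 0.04 -1; 0 0 0 -0.281 -0.034 0.031 -1"

```text
time_s: 24.1
tool_pos: [0.5253, -0.074, 0.1688]
tcp_rot: [3.141, -0.0, 1.691]
wrist_force: [-0.1, 0.1, 0.6]
gripper_width: 0.0003
finger_force: 0.4
```

```bash
python3 o.py
```

```text
24.1 [ 0.5253 -0.074   0.1688] [ 3.1415e+00 -1.0000e-04  1.6913e+00] [-0.1  0.1  0.6] [ 0.09 -0.09 -0.01]
```

Emit:
carry_out:
  commands: "0 0 0 -0.025 -0.003 -0.011 -1; 0 0 0 -0.048 -0.006 -0.024 -1; 0 0 0 -0.071 -0.0086 -0.04 -1; 0 0 0 -0.091 -0.011 -0.057 -1; 0 0 0 -0.11 -0.0134 -0.0764 -1; 0 0 0 -0.121 -0.0145 -0.088 -1; 0 0 0 -0.127 -0.0154 -0.097 -1; 0 0 0 -0.127 -0.0154 -0.097 -1; 0 0 0 -0.127 -0.0154 -0.097 -1; 0 0 0 -0.127 -0.0154 -0.097 -1"

```text
time_s: 25.35
tool_pos: [0.463, -0.0816, 0.1207]
tcp_rot: [3.141, 0.0, 1.692]
wrist_force: [0.5, -0.6, 1.0]
gripper_width: 0.0001
finger_force: 0.3
```

```bash
python3 o.py; python3 - <<'E'
from h import *
s=save("scene","pics/s4.png")
cv2.imwrite("pics/c6.png",np.clip(cv2.resize(s[110:260,150:300,::-1],None,fx=4,fy=4,interpolation=cv2.INTER_CUBIC)*1.7,0,255).astype(np.uint8))
E
```

```text
25.35 [ 0.463  -0.0816  0.1207] [3.1411e+00 2.0000e-04 1.6915e+00] [ 0.5 -0.6  1. ] [-0.06  0.05  0.  ]
```

View pics/c6.png

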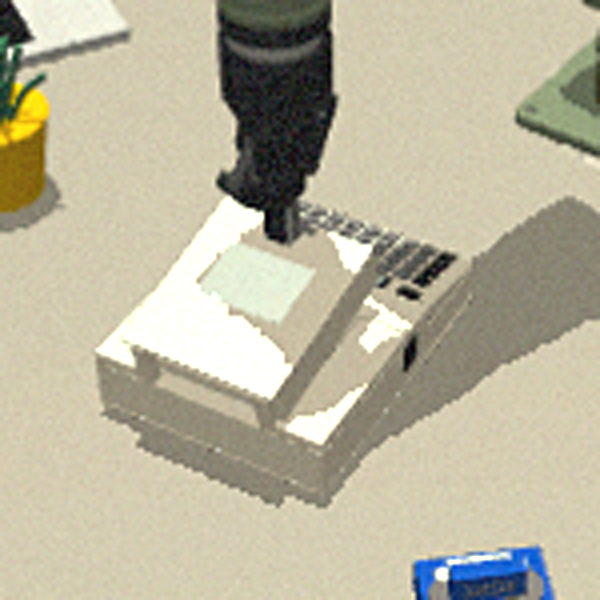

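The lid is down to about 0.2 rad, with the fingertip on its front part at crop (280,235). Continue to just above the catch, nearer the edge.

Emit:
carry_out:
  commands: "0 0 0 -0.006 -0.0006 -0.003 -1; 0 0 0 -0.012 -0.0012 -0.006 -1; 0 0 0 -0.018 -0.002 -0.009 -1; 0 0 0 -0.024 -0.003 -0.012 -1; 0 0 0 -0.03 -0.0035 -0.015 -1; 0 0 0 -0.036 -0.004 -0.018 -1; 0 0 0 -0.036 -0.004 -0.02 -1; 0 0 0 -0.036 -0.004 -0.022 -1; 0 0 0 -0.036 -0.004 -0.023 -1; 0 0 0 -0.036 -0.004 -0.023 -1"

```text
time_s: 26.65
tool_pos: [0.4447, -0.0836, 0.1089]
tcp_rot: [-3.142, -0.0, 1.691]
wrist_force: [0.3, 0.0, 0.7]
gripper_width: -0.0001
finger_force: 0.3
```

```bash
python3 o.py
```

```text
26.65 [ 0.4447 -0.0836  0.1089] [-3.1416e+00 -1.0000e-04  1.6914e+00] [0.3 0.  0.7] [ 0.03  0.09 -0.02]
```

Emit:
carry_out:
  commands: "0 0 0 0 0 -0.0006 -1; 0 0 0 0 0 -0.0012 -1; 0 0 0 0 0 -0.0018 -1; 0 0 0 0 0 -0.0024 -1; 0 0 0 0 0 -0.003 -1; 0 0 0 0 0 -0.0036 -1; 0 0 0 0 0 -0.004 -1; 0 0 0 0 0 -0.004 -1; 0 0 0 0 0 -0.004 -1; 0 0 0 0 0 -0.004 -1"

```text
time_s: 27.9
tool_pos: [0.4446, -0.0836, 0.1074]
tcp_rot: [3.142, 0.0, 1.691]
wrist_force: [-2.2, 0.4, 4.9]
gripper_width: -0.0004
finger_force: 2.6
```

```bash
python3 o.py
```

```text
27.9 [ 0.4446 -0.0836  0.1074] [3.1416e+00 1.0000e-04 1.6914e+00] [-2.2  0.4  4.9] [-0.01  0.47 -0.02]
```

Emit:
carry_out:
  commands: "0 0 0 0 0 -0.0005 -1; 0 0 0 0 0 -0.001 -1; 0 0 0 0 0 -0.0015 -1; 0 0 0 0 0 -0.002 -1; 0 0 0 0 0 -0.0025 -1; 0 0 0 0 0 -0.003 -1; 0 0 0 0 0 -0.003 -1; 0 0 0 0 0 -0.003 -1; 0 0 0 0 0 -0.003 -1; 0 0 0 0 0 -0.003 -1"

```text
time_s: 29.15
tool_pos: [0.4442, -0.0837, 0.1063]
tcp_rot: [-3.141, 0.0, 1.692]
wrist_force: [-4.4, -0.3, 10.7]
gripper_width: 0.0001
finger_force: 4.8
```

```bash
python3 o.py
```

```text
29.15 [ 0.4442 -0.0837  0.1063] [-3.1409e+00  1.0000e-04  1.6916e+00] [-4.4 -0.3 10.7] [-0.06  0.78 -0.01]
```

Emit:
carry_out:
  commands: "0 0 0 0 0 -0.0004 -1; 0 0 0 0 0 -0.0008 -1; 0 0 0 0 0 -0.0012 -1; 0 0 0 0 0 -0.0016 -1; 0 0 0 0 0 -0.002 -1; 0 0 0 0 0 -0.002 -1; 0 0 0 0 0 -0.002 -1; 0 0 0 0 0 -0.002 -1; 0 0 0 0 0 -0.002 -1; 0 0 0 0 0 -0.002 -1"

```text
time_s: 30.4
tool_pos: [0.4437, -0.0837, 0.105]
tcp_rot: [-3.14, 0.0, 1.692]
wrist_force: [-5.1, -1.2, 9.3]
gripper_width: 0.0002
finger_force: 4.0
```

```bash
python3 o.py
```

```text
30.4 [ 0.4437 -0.0837  0.105 ] [-3.1397  0.      1.6917] [-5.1 -1.2  9.3] [-0.13  0.87  0.  ]
```

Past the peak. Continue in small steps.

Emit:
carry_out:
  commands: "0 0 0 0 0 -0.0005 -1; 0 0 0 0 0 -0.001 -1; 0 0 0 0 0 -0.0015 -1; 0 0 0 0 0 -0.002 -1; 0 0 0 0 0 -0.0025 -1; 0 0 0 0 0 -0.003 -1; 0 0 0 0 0 -0.0035 -1; 0 0 0 0 0 -0.004 -1; 0 0 0 0 0 -0.004 -1; 0 0 0 0 0 -0.004 -1"

```text
time_s: 31.65
tool_pos: [0.4448, -0.0836, 0.1025]
tcp_rot: [3.141, -0.0, 1.691]
wrist_force: [-1.9, -0.1, 2.7]
gripper_width: 0.0001
finger_force: 1.3
```

```bash
python3 o.py
```

```text
31.65 [ 0.4448 -0.0836  0.1025] [ 3.1413e+00 -1.0000e-04  1.6913e+00] [-1.9 -0.1  2.7] [0.04 0.39 0.01]
```

Force fell away: the catch is pulling through. Follow it down to the stop.

Emit:
carry_out:
  commands: "0 0 0 0 0 -0.0008 -1; 0 0 0 0 0 -0.0016 -1; 0 0 0 0 0 -0.0024 -1; 0 0 0 0 0 -0.0032 -1; 0 0 0 0 0 -0.004 -1; 0 0 0 0 0 -0.0048 -1; 0 0 0 0 0 -0.0056 -1; 0 0 0 0 0 -0.006 -1; 0 0 0 0 0 -0.006 -1; 0 0 0 0 0 -0.006 -1"

```text
time_s: 32.9
tool_pos: [0.4447, -0.0836, 0.0995]
tcp_rot: [3.141, 0.0, 1.691]
wrist_force: [-0.0, -0.5, -0.6]
gripper_width: 0.0001
finger_force: 0.0
```

```bash
python3 o.py
```

```text
32.9 [ 0.4447 -0.0836  0.0995] [3.1414 0.     1.6914] [-0.  -0.5 -0.6] [-0.    0.07 -0.02]
```

The lid has dropped away from the fingertip (no force at 99.5 mm, shut is 98 mm). Rise clear and look.

Emit:
carry_out:
  commands: "0 0 0 0 0 0.02 -1; 0 0 0 0 0 0.06 -1; 0 0 0 -0.02 0 0.12 -1; 0 0 0 -0.05 0 0.2 -1; 0 0 0 -0.08 0 0.28 -1; 0 0 0 -0.1 0 0.32 -1; 0 0 0 -0.1 0 0.32 -1; 0 0 0 -0.1 0 0.32 -1; 0 0 0 -0.1 0 0.32 -1; 0 0 0 -0.1 0 0.32 -1"

```text
time_s: 34.15
tool_pos: [0.3946, -0.0835, 0.2587]
tcp_rot: [-3.14, -0.001, 1.691]
wrist_force: [-0.1, -0.0, 0.6]
gripper_width: -0.0001
finger_force: 0.0
```

```bash
python3 o.py; python3 - <<'E'
from h import *
s=save("scene","pics/s5.png")
cv2.imwrite("pics/c7.png",np.clip(cv2.resize(s[110:290,150:390,::-1],None,fx=3.3,fy=3.3,interpolation=cv2.INTER_CUBIC)*1.7,0,255).astype(np.uint8))
E
```

```text
34.15 [ 0.3946 -0.0835  0.2587] [-3.1399e+00 -7.0000e-04  1.6915e+00] [-0.1 -0.   0.6] [0.01 0.05 0.02]
```

View pics/c7.png

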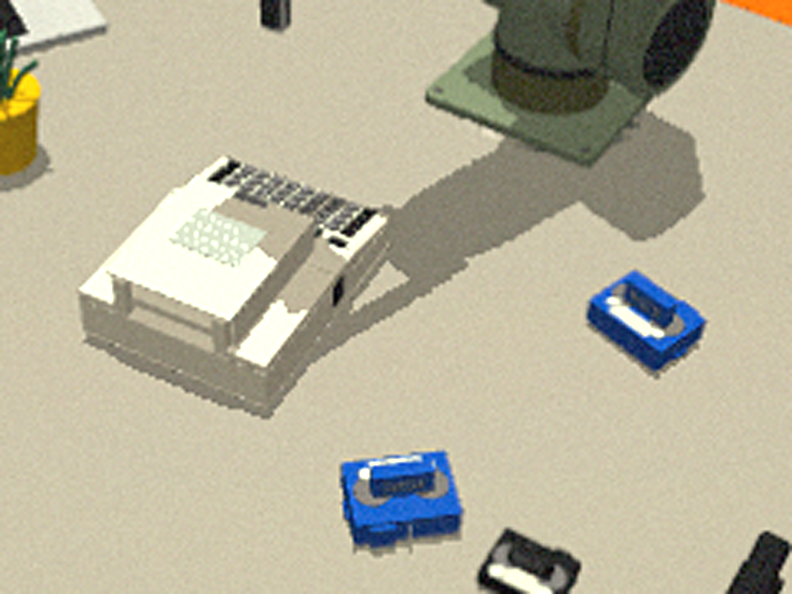

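The lid is shut flat and stays down (crop ~(215,255)). The blue cassettes, at (650,320) and (400,495), and the spare, at (530,570), have not moved.

```bash
python3 -c "
from station import job; print(job.job_done())"
```

```text
the job is handed in; nothing more can be done
None
```

I loaded the larger black cassette until it sat firmly on the tray, shut the lid until it stayed down, and handed the job in at about 34 s; while I was lowering the cassette it briefly caught the bay's rear edge at about 28 N, above the clips and before reaching them, and the clips then yielded normally at about 10 N.

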